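# Clear the length counter's bed and reset it to zero

### The job

Get the bar-length counter on the bench ready for the next job: first put every loose nut and the tube offcut that lie on its grey bed, in the way of the sliding dust hood, into the wooden parts tray. Then slide the hood fully open, turn the reset knob under it back to its zero stop, and slide the hood fully shut again. At the end all the cleared pieces lie in the tray; leave the other things on the bench where they are.

Things in the scene. Friction and masses are not known exactly. Their poses are not given: they have to be found in the camera images.
- counter: The bar-length counter, fixed to the bench: a flat grey bed plate 106 x 230 mm, its top 14 mm above the bench. Origin at the centre of its underside; y is its long axis, z up. The reset knob's axis is at (x 0, y +70 mm). The hood covers the knob when shut and slides towards -y over the bed, where the loose pieces lie (y from about +30 to -110 mm). A vice with a slanting steel rod stands to the left of it.
- reset_knob (a joint): Turn of the reset knob in rad, 0 at the zero stop, up to 4.8; the value grows clockwise seen from above, so it is reset by turning anticlockwise until it meets the stop. It starts between 3.0 and 4.5 and stays where it is left (friction 0.04 N m). At 0 its grip bar lies along the counter's x, the white pointer line on its +x half, at the longest (zero) tick of the dial.
- knob_grip (a point): Point on the reset knob's upright axis at mid-height of its grip bar, 38.5 mm above the bench; fixed to the counter (does not turn with the knob: read the joint). The knob is a black disc of 42 mm, top 25 mm above the bench, with an upright bar across it, 44 mm long, 13 mm thick, top 50 mm above the bench.
- hood (a joint): Travel of the dust hood in m: 0 shut (over the knob), 0.115 fully open against its stop, in the direction of the counter's -y. Stiff slide, stays where it is left, about 1.5 N friction. The hood is a sheet-steel cover 84 mm (x) by 70 mm (y), top 57 mm above the bench, closed at its -y end and open at its +y end; it is blocked by pieces lying in its path.
- hood_tab (a point): Centre of the hood's black grip tab, an upright block standing on the middle of the hood's top: 24 mm along the counter's x, 20 mm along y, 24 mm high (57 to 81 mm above the bench). Moves with the hood; same axes as the counter.
- parts_tray: Open brown wooden tray, fixed, 120 (x) by 170 (y) mm outside, walls 4 mm thick, 32 mm high, floor about 4 mm. Origin at the centre of its underside, z up.
- nut_large_1: Large steel hex nut, 31 x 35 mm, 16 mm high; rests flat; origin at the centre of its underside, z up its bore axis, across-flats direction along its own x. One of up to five loose pieces left on the counter's bed; may be absent (None); if knocked it may turn over (origin then on top)
- nut_large_2: Another large steel hex nut, 31 x 35 mm, 16 mm high; rests flat; origin at the centre of its underside, z up its bore axis, across-flats direction along its own x. One of up to five loose pieces left on the counter's bed; may be absent (None); if knocked it may turn over (origin then on top)
- nut_small_1: Small steel hex nut, 25 x 28 mm, 13 mm high; rests flat; origin at the centre of its underside, z up its bore axis, across-flats direction along its own x. One of up to five loose pieces left on the counter's bed; may be absent (None); if knocked it may turn over (origin then on top)
- nut_small_2: Another small steel hex nut, 25 x 28 mm, 13 mm high; rests flat; origin at the centre of its underside, z up its bore axis, across-flats direction along its own x. One of up to five loose pieces left on the counter's bed; may be absent (None); if knocked it may turn over (origin then on top)
- tube_piece: Offcut of square steel tube, 30 x 30 mm, 100 mm long along its own y, lying down; origin at the centre of its underside. One of up to five loose pieces left on the counter's bed; may be absent (None)
- mug: Terracotta-coloured mug, 86 x 116 mm, 94 mm high; a bystander to be left where it is. Origin at the centre of its underside
- oil_can: Red oil can with a spout, 131 x 64 mm, 191 mm high; a bystander to be left where it is. Origin at the centre of its underside
- wrench: Steel combination wrench lying flat, 29 x 192 mm, 7 mm high; a bystander to be left where it is. Origin at the centre of its underside

How it is judged (in metres and radians):
On the way, in this order (a step that is already met when the one before it is completed fails the run):
1. with the hood still shut, every loose piece is put in the tray (x of nut_large_1 in the frame of parts_tray between -0.055 and 0.055 m and y of nut_large_1 in the frame of parts_tray between -0.08 and 0.08 m and z of nut_large_1 in the frame of parts_tray between -0.005 and 0.045 m and linear speed of each of nut_large_1, nut_large_2, nut_small_1, nut_small_2, tube_piece below 0.03 m/s and x of nut_large_2 in the frame of parts_tray between -0.055 and 0.055 m and y of nut_large_2 in the frame of parts_tray between -0.08 and 0.08 m and z of nut_large_2 in the frame of parts_tray between -0.005 and 0.045 m and x of nut_small_1 in the frame of parts_tray between -0.055 and 0.055 m and y of nut_small_1 in the frame of parts_tray between -0.08 and 0.08 m and z of nut_small_1 in the frame of parts_tray between -0.005 and 0.045 m and x of nut_small_2 in the frame of parts_tray between -0.055 and 0.055 m and y of nut_small_2 in the frame of parts_tray between -0.08 and 0.08 m and z of nut_small_2 in the frame of parts_tray between -0.005 and 0.045 m and x of tube_piece in the frame of parts_tray between -0.055 and 0.055 m and y of tube_piece in the frame of parts_tray between -0.08 and 0.08 m and z of tube_piece in the frame of parts_tray between -0.005 and 0.045 m), for 0.2 s.
2. the hood is slid fully open (at least 106 of its 115 mm) (value of joint hood above 0.106 m), for 0.2 s.
3. the reset knob is turned back to its zero stop (within 0.09 rad) (value of joint reset_knob below 0.09 rad), for 0.3 s.
4. the hood is slid fully shut (within 10 mm) (value of joint hood below 0.01 m), for 0.2 s.
At the end, for the whole second after the job is handed in: Every loose piece that was on the bed lies at rest inside the tray (its origin at least 5 mm within the tray's outer edge and under 45 mm above the tray's underside), the reset knob is within 0.09 rad of its zero stop, and the hood is within 10 mm of fully shut (all of step 1 and value of joint reset_knob below 0.09 rad and value of joint hood below 0.01 m); the robot touches nothing.
It fails at once if a bystander (mug, oil can, wrench) is pushed more than 50 mm or knocked over (distance of any of mug, oil_can, wrench from where it was at the start of the episode above 0.05 m or angle between any of mug, oil_can's own z axis and vertical above 0.6 rad).
Of nut_large_1, nut_large_2, nut_small_1, nut_small_2, tube_piece only 3 to 5 are there at a start; the rules pass over those that are not, and their reading is None.
At some moment in a run one of nut_large_1, nut_large_2, nut_small_1, nut_small_2, tube_piece may be knocked a few centimetres aside while the robot is not near it.
Once in a run the grip may slacken for a moment while it holds something.
It also fails if it takes over 210 s, if anything falls off the work surface, if the arm or the gripper's body presses on something with over 40 N, if the wrist force passes 120 N, or if a joint passes its speed limit or range.

### The arm

A 6-joint arm with a two-finger parallel gripper is mounted at the origin on a cart in front of the work surface, level with it; the furniture and walls round the work are solid. World frame = base frame: x ahead of the robot, y to its left, z up, the work surface at z = 0. Lengths are in mm, angles in rad, forces in N, time in s.
With the tool pointing down it reaches from about 350 to 775 mm from the base axis. Payload 7.3 kg.
Tool frame: the origin (TCP) lies midway between the tips of the shut fingers; the grasp point (between the pads) lies 19 mm behind it; z points along the fingers, y is the line along which they close (so a half turn about z gives the same grasp; the last joint's range is limited). The gripper opens to 92 mm and grips with 3 to 60 N. Pads are 19 mm wide; open, the fingers measure 130 mm over their backs; the gripper's body (75 mm by 190 mm) begins 47 mm behind the grasp point.
Start: joints at [-1.468, 0.342, 1.524, -0, 1.275, -0.146], TCP at [129.298, -508.849, 226.741] pointing down, gripper open.
Joint ranges: [-2.53, 2.53], [-0.77, 2.02], [0.04, 2.7], [-1, 4.14], [0.28, 2.66], [-3.11, 3.11]. Speed limits (rad/s): [2.57, 2.57, 3.14, 3.14, 3.14, 3.14].

### API

Orientations are given as [roll, pitch, yaw] about the fixed x, y, z axes, in that order (R = Rz(yaw) Ry(pitch) Rx(roll)).
In Python, from plant import get_obs, capture, camera_model, close_job, search_frame, regions_of, pinpoint gives the robot as it stands. The module is installed in compiled form; this text tells all that it offers.
- The arm moves only by the shell command python3 -m pendant 'ROWS'. ROWS is JSON, one flat list of numbers, 7 for each row, row after row: the shift along the tool's x, y, z in units of 30 mm (1.0 is 30 mm), then the turn, a rotation vector about the tool's x, y, z in units of 4 degrees (1.0 is 4 degrees), then the closure, from -1 (fully open) to 1 (shut), so that 0 is half open. In form: [dx, dy, dz, wx, wy, wz, gripper, dx, dy, dz, wx, wy, wz, gripper, ...]. A call has 1 to 12 rows; each row shifts and turns the commanded pose from where the row before left it, along the tool's axes as they then stand; what a row does not reach is not made up. A row lasts 1/10 s, in which the tool goes at most 50 mm and 8.59 degrees, less where a joint would pass 70% of its speed; a pose out of reach is approached as far as the arm can. A call with a number of a shift or a turn outside -1 to 1 is refused whole. A call with a gripper value outside its range is refused whole. The fingers move at their own pace and stop on an object; the grip force is fixed at half the most. Time passes only in rows, so rows that do not move let the fingers close. It gives the time, the measured TCP pose, the force, the opening and the grip force at its end, in the units of the state.
- get_obs(): the state, without advancing time (a new reading comes with each control period).
- capture(name): name is "scene" or "top" or "wrist"; returns the picture (480x640x3 uint8, red, green, blue); there is no depth.
- camera_model(name): a dict with "fov_y" (degrees; the focal length in pixels is half the picture's height over the tangent of half this angle, whatever the lens; pixels are square), "cx", "cy" (the principal point, pixels), "D" ([k1, k2, p1, p2, k3] as OpenCV has them; the pictures are not rectified), "pose" (4x4, takes a point from camera to world coordinates). Camera axes: x right, y up, looking along -z (the intrinsics and any distortion apply to the point x, -y, -z); pixel columns grow to the right and rows downward; lengths in mm; the calibration is good to about 2 mm. A picture is of the moment at which its call begins: read the wrist's pose just before it. camera_model takes no time and is no camera call; for the wrist camera it gives the pose at the moment of the call.
- close_job(): hands the job in; it is judged then, once.
Trained networks look in the newest picture that a camera, given by its name, has taken for a name from the list of things; names that differ only in an ending like _2 or _b are one class to them, and where a whole thing is asked for, a point or a joint stands for the part that bears it (a point fixed in the world has none). Each returns a list of dicts, best first, with "score" (0 to 1); they miss things now and then, are a little off and sometimes report something else, mostly with a low value. They report only what shows in the picture. A call takes as long as a camera call.
- search_frame(camera, thing): "location" ([column, row] in pixels, amid what is visible of it).
- regions_of(camera, thing): "pixels" (480x640 bool, what is visible of it) and "location" ([column, row] in pixels, amid what is visible of it).
- pinpoint(camera, thing): "location" ([column, row] in pixels: a listed point, or the origin of a listed thing).
The state is a dict: "time": time; "joint_positions": joint angles; "dq": joint speeds; "tau": joint torques, N m; "tool_pos": TCP position; "tcp_rot": TCP orientation; "contact_force": force on the tool from outside, world axes, zero at the start; "moment": the same for the moment, N m; "grip_width": finger opening in mm; "finger_force": force on a finger pad.
Only numpy, scipy, OpenCV 4.12 (cv2) and the standard library are available. Lean on these libraries where they do the work, as an engineer would, in place of code of your own. Each camera call takes 0.05 s, during which the arm holds its last target. There are 200 camera calls.

## Working session

There is one attempt and no reset: what is moved stays moved. The work goes in short steps, Python scripts to look and compute and a shell command to move; the robot and the scene stay as the last step left them, time stands still between calls to the robot, and variables do not carry over. Pictures are saved under pics/ and viewed, at most 14 in all, crops included, and the job is handed in when it is done.

```bash
mkdir -p pics; cat > h.py <<'E'
import numpy as np, cv2
from plant import *
from scipy.spatial.transform import Rotation as R
def K(m):
    f=240/np.tan(np.radians(m["fov_y"])/2); return np.array([[f,0,m["cx"]],[0,f,m["cy"]],[0,0,1.]])
def ray(m,px):
    u=cv2.undistortPoints(np.array([[px]],float),K(m),np.array(m["D"],float))[0,0]
    P=np.array(m["pose"]); d=P[:3,:3]@np.array([u[0],-u[1],-1.]); return P[:3,3],d
def atz(m,px,z):
    o,d=ray(m,px); return o+d*(z-o[2])/d[2]
def proj(m,p):
    P=np.array(m["pose"]); c=P[:3,:3].T@(np.array(p,float)-P[:3,3]); c=c*[1,-1,-1]
    return cv2.projectPoints(c.reshape(1,3),np.zeros(3),np.zeros(3),K(m),np.array(m["D"],float))[0][0,0]
def tri(rs):
    A=0;b=0
    for o,d in rs:
        d=d/np.linalg.norm(d);M=np.eye(3)-np.outer(d,d);A=A+M;b=b+M@o
    return np.linalg.solve(A,b)
def snap(cam,fn=None):
    m=camera_model(cam);im=capture(cam)
    if fn: cv2.imwrite('pics/'+fn,im[:,:,::-1])
    return m,im
def delta(target,yaw=None):
    """rows needed: total tool-frame shift in units, from current TCP, tool down"""
    o=get_obs(); T=R.from_euler('xyz',o["tcp_rot"])
    return T.inv().apply(np.array(target)-o["tool_pos"])/30
E
python3 - <<'E'
from h import *
for c in("scene","top","wrist"):
    m,im=snap(c,c+'0.png'); P=np.array(m["pose"]);print(c,m["fov_y"],P[:3,3].round(),P[:3,2].round(2),m["D"])
o=get_obs();print(o)
for c in("scene","top"):
    m=camera_model(c)
    for t in("counter","knob_grip","hood_tab","parts_tray","nut_large_1","nut_small_1","tube_piece","mug","oil_can","wrench"):
        print(c,t,[(round(r["score"],2),np.round(r["location"]).tolist(),atz(m,r["location"],15).round()[:2].tolist()) for r in pinpoint(c,t)])
E
```

```text
scene 47.78567554166243 [   23. -1052.   654.] [-0.41 -0.74  0.53] [-0.03558431  0.          0.          0.          0.        ]
top 55.956402475244026 [ 310. -232. 1113.] [-0.16  0.02  0.99] [-0.0851999  0.         0.         0.         0.       ]
wrist 65.8804923871738 [ 194. -493.  383.] [0.24 0.06 0.97] [-0.05972387  0.          0.          0.          0.        ]
{'time': 0.15, 'joint_positions': array([-1.46803420e+00,  3.42533321e-01,  1.52478739e+00,  3.05798447e-05,
        1.27539724e+00, -1.46004477e-01]), 'dq': array([ 0.00114104, -0.00422162, -0.00134165, -0.00041828,  0.00120437,
       -0.00174891]), 'tau': array([ 1.48426894e-03, -4.31468368e+01, -2.44354337e+01,  7.17392145e-02,
        5.36915346e-02, -8.98073176e-05]), 'tool_pos': array([ 129.25700917, -508.53120569,  226.22341167]), 'tcp_rot': array([-3.14048359e+00, -1.92649196e-04,  2.48757579e-01]), 'contact_force': array([-0.0204314 ,  0.22201436,  0.24425767]), 'moment': array([0.05787461, 0.00577436, 0.02634988]), 'finger_force': 0.0, 'grip_width': 91.81895585023027}
scene counter [(0.65, [284.0, 284.0], [39
[... 621 characters left out ...]
])]
top knob_grip [(0.67, [349.0, 289.0], [376.0, -318.0]), (0.31, [310.0, 287.0], [381.0, -223.0])]
top hood_tab [(0.88, [285.0, 266.0], [432.0, -162.0])]
top parts_tray [(0.87, [381.0, 244.0], [489.0, -398.0])]
top nut_large_1 [(0.73, [181.0, 200.0], [598.0, 102.0]), (0.69, [307.0, 287.0], [382.0, -216.0]), (0.48, [319.0, 269.0], [427.0, -246.0])]
top nut_small_1 [(0.64, [328.0, 296.0], [361.0, -266.0]), (0.46, [334.0, 275.0], [411.0, -281.0])]
top tube_piece [(0.63, [350.0, 290.0], [373.0, -320.0])]
top mug [(0.72, [217.0, 221.0], [544.0, 8.0]), (0.42, [335.0, 271.0], [420.0, -285.0])]
top oil_can [(0.76, [184.0, 201.0], [597.0, 95.0])]
top wrench [(0.68, [448.0, 264.0], [438.0, -563.0])]
```

```bash
python3 - <<'E'
import cv2
a=cv2.imread('pics/top0.png')[150:350,150:500];cv2.imwrite('pics/tc.png',cv2.resize(a,None,fx=2.2,fy=2.2,interpolation=2))
E
```

```text
(no output)
```

View pics/tc.png

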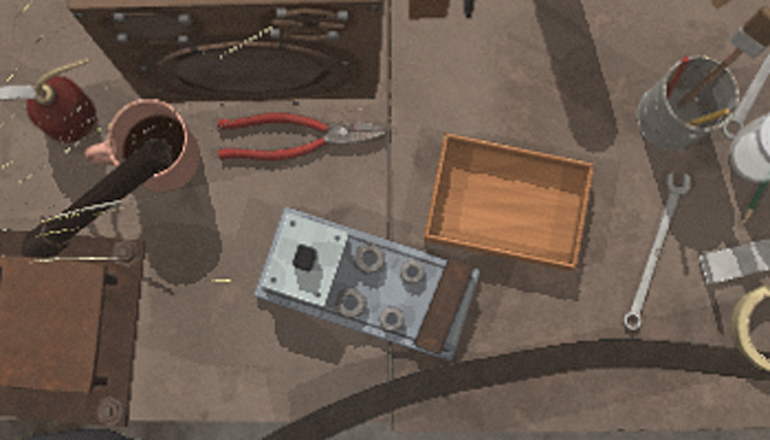

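View pics/scene0.png

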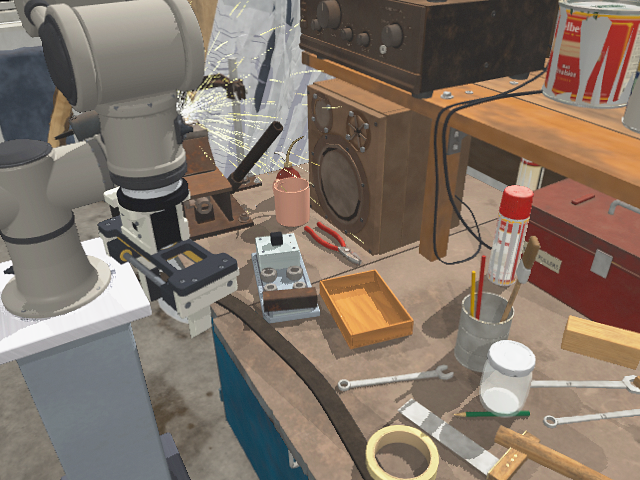

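The top view shows the hood at crop (305,258), two large nuts at (369,258) and (352,303), two small nuts at (411,271) and (390,319), and the rusty tube at (445,307). The tray is at (510,200). All five pieces are present. The scene view agrees with this.

```bash
python3 -m pendant '[1,-0.73,-0.12,0,0,0,-1, 1,-0.73,-0.12,0,0,0,-1, 1,-0.73,-0.12,0,0,0,-1, 1,-0.73,-0.12,0,0,0,-1, 1,-0.73,-0.12,0,0,0,-1, 1,-0.73,-0.12,0,0,0,-1, 1,-0.73,-0.12,0,0,0,-1, 1,-0.73,-0.12,0,0,0,-1, 1,-0.73,-0.12,0,0,0,-1, 0,0,0,0,0,0,-1]'; python3 -m pendant '[0,0,0,0,0,1,-1, 0,0,0,0,0,1,-1, 0,0,0,0,0,1,-1, 0,0,0,0,0,1,-1, 0,0,0,0,0,1,-1, 0,0,0,0,0,1,-1, 0,0,0,0,0,1,-1, 0,0,0,0,0,1,-1, 0,0,0,0,0,0,-1, 0,0,0,0,0,0,-1]'
cat > look.py <<'E'
from h import *
import sys,pickle
m,im=snap("wrist",sys.argv[1]); o=get_obs(); out={}
for t in sys.argv[2:]:
    out[t]=[(r["score"],r["location"]) for r in pinpoint("wrist",t)]
    print(t,[(round(s,2),np.round(l).tolist(),atz(m,l,14).round()[:2].tolist()) for s,l in out[t]])
pickle.dump((m,out),open(sys.argv[1]+'.pkl','wb'))
print(o["tool_pos"].round(1),o["tcp_rot"].round(3),np.array(m["pose"])[:3,3].round(),o["time"])
E
python3 look.py w1.png counter nut_large_1 nut_small_1 tube_piece hood_tab parts_tray
```

```text
time: 2.15
tool_pos: [344.5, -248.6, 259.7]
tcp_rot: [3.141, -0.002, 0.253]
contact_force: [-1.3, -0.1, 0.5]
grip_width: 91.7
finger_force: 0.0
time: 3.15
tool_pos: [342.1, -251.7, 259.1]
tcp_rot: [3.141, 0.0, -0.308]
contact_force: [-0.8, -0.1, 0.3]
grip_width: 91.7
finger_force: 0.0
counter [(0.94, [296.0, 162.0], [402.0, -241.0])]
nut_large_1 [(0.95, [286.0, 188.0], [379.0, -221.0]), (0.76, [288.0, 132.0], [433.0, -242.0])]
nut_small_1 [(0.77, [334.0, 134.0], [416.0, -287.0]), (0.77, [331.0, 189.0], [363.0, -267.0])]
tube_piece [(0.66, [377.0, 163.0], [374.0, -322.0])]
hood_tab [(0.68, [218.0, 162.0], [427.0, -160.0])]
parts_tray [(0.82, [413.0, 32.0], [488.0, -392.0]), (0.67, [579.0, 34.0], [439.0, -558.0])]
[ 342.2 -251.7  259.1] [ 3.141  0.    -0.308] [ 405. -272.  416.] 3.2
```

View pics/w1.png

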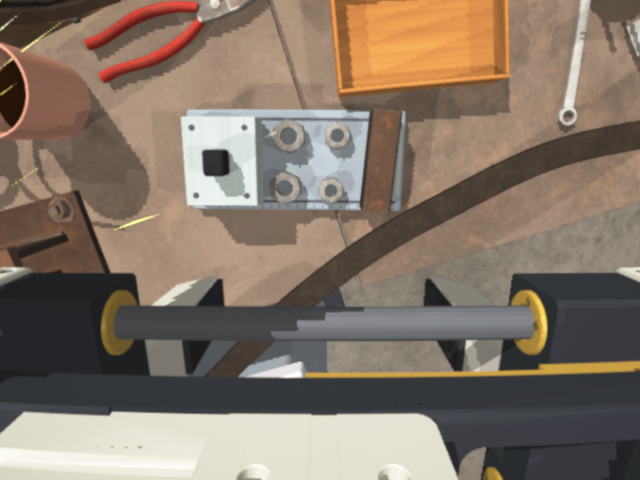

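Wrist view: the hood tab is at (216,162), large nuts at (288,135) and (286,187), small nuts at (337,135) and (331,190), and the tube spans columns 365-400. The tray is at (420,40). The counter is nearly aligned with the tool axes. I'll take a second, lower view, shifted sideways.

```bash
python3 -m pendant '[0,0.9,0.7,0,0,0,-1, 0,0.9,0.7,0,0,0,-1, 0,0.9,0.7,0,0,0,-1, 0,0,0,0,0,0,-1, 0,0,0,0,0,0,-1,0,0,0,0,0,0,-1]'
python3 look.py w2.png counter nut_large_1 nut_small_1 tube_piece hood_tab parts_tray
python3 - <<'E'
from h import *
import pickle
a=pickle.load(open('w1.png.pkl','rb'));b=pickle.load(open('w2.png.pkl','rb'))
for t in a[1]:
    for s,l in a[1][t]:
        for s2,l2 in b[1][t]:
            p=tri([ray(a[0],l),ray(b[0],l2)]); e=np.linalg.norm(proj(a[0],p)-l)
            if e<4: print(t,p.round(1),round(e,1))
m=b[0]; im=cv2.imread('pics/w2.png')
for t in("tube_piece","nut_large_1","nut_small_1","parts_tray"):
    for r in regions_of("wrist",t):
        k=r["pixels"].astype(np.uint8); c=max(cv2.findContours(k,0,1)[0],key=cv2.contourArea)
        z={"tube_piece":44,"nut_large_1":30,"nut_small_1":27,"parts_tray":32}[t]
        w=np.array([atz(m,q[0].astype(float),z)[:2] for q in c]).astype(np.float32)
        (x,y),s,an=cv2.minAreaRect(w); print(t,round(r["score"],2),np.round([x,y]),np.round(s),round(an,1))
cv2.imwrite('pics/w2c.png',cv2.resize(im[:330,:560],None,fx=1.4,fy=1.4,interpolation=2))
E
```

```text
time: 4.1
tool_pos: [318.2, -328.2, 196.8]
tcp_rot: [3.141, -0.001, -0.309]
contact_force: [-0.8, -0.3, 0.2]
grip_width: 91.8
finger_force: 0.0
counter [(0.74, [208.0, 160.0], [404.0, -247.0])]
nut_large_1 [(0.63, [194.0, 134.0], [430.0, -243.0]), (0.59, [195.0, 195.0], [379.0, -223.0])]
nut_small_1 [(0.92, [242.0, 196.0], [364.0, -265.0]), (0.81, [246.0, 132.0], [416.0, -287.0]), (0.61, [338.0, 7.0], [489.0, -396.0])]
tube_piece [(0.83, [294.0, 163.0], [378.0, -320.0])]
hood_tab [(0.55, [91.0, 165.0], [435.0, -140.0])]
parts_tray [(0.84, [336.0, 5.0], [491.0, -395.0]), (0.57, [194.0, 136.0], [428.0, -243.0]), (0.2, [111.0, 165.0], [428.0, -159.0])]
[ 318.3 -328.1  196.9] [ 3.141e+00 -1.000e-03 -3.090e-01] [ 381. -349.  354.] 4.15
counter [ 403.8 -239.7   -6.5] 2.1
nut_large_1 [ 378.5 -220.4    7.3] 0.2
nut_large_1 [ 432.3 -240.7    4.9] 1.3
nut_small_1 [ 416.6 -286.7   11.2] 0.1
nut_small_1 [ 364.4 -267.7   26.2] 0.3
tube_piece [ 376.6 -320.8   27.7] 1.4
hood_tab [ 424.6 -177.7   75.3] 0.9
parts_tray [ 490.9 -394.5    8.5] 1.8
tube_piece 0.72 [ 376. -324.] [ 31. 101.] 68.0
nut_large_1 0.7 [ 428. -245.] [36. 32.] 47.9
nut_large_1 0.7 [ 380. -224.] [32. 37.] 13.5
nut_small_1 0.64 [ 414. -290.] [24. 24.] 69.4
nut_small_1 0.56 [ 363. -268.] [25. 25.] 72.2
parts_tray 0.95 [ 461. -391.] [170.  69.] 76.8
parts_tray 0.42 [ 425. -168.] [95. 91.] 71.5
```

View pics/w2c.png

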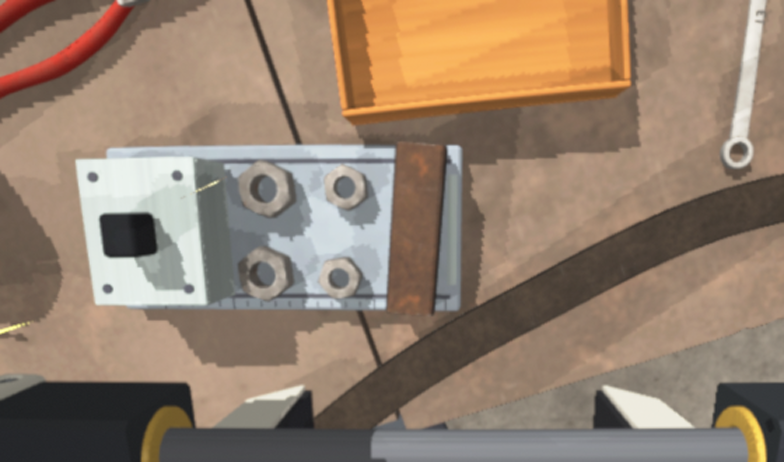

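The crop shows the tube at (415,228), slightly skewed from the counter's x axis. The small nuts are at (345,187) and (341,278), the large nuts at (266,188) and (266,272), and the tray is above. I'll take the tube first, gripping it high enough that the fingertips stay above the nuts.

```bash
cat > go.py <<'E'
from h import *
import sys
# usage: x y z yaw -> wz units first, then dx dy dz units in turned frame
o=get_obs(); x,y,z,yaw=map(float,sys.argv[1:5]); c=o["tcp_rot"][2]
T=R.from_euler('xyz',[np.pi,0,yaw])
print("wz",round((c-yaw)/np.radians(4),2),"shift",(T.inv().apply(np.array([x,y,z])-o["tool_pos"])/30).round(2),"q",o["joint_positions"].round(2))
E
python3 go.py 376 -322 30 -0.384
python3 - <<'E'
from h import *
m=camera_model("scene");print(atz(m,(438,258),0),atz(m,(380,248),0),atz(m,(425,100),350))
m=camera_model("top");print(atz(m,(150+380/2.2,150+98/2.2),0))
E
```

```text
wz 1.07 shift [ 1.72 -0.93  5.54] q [-0.97  0.25  1.75 -0.    1.14  0.91]
[ 735.73615887 -329.14769108    0.        ] [ 651.73159611 -230.66101943    0.        ] [ 681.14585999 -301.65637658  350.        ]
[ 617.42630604 -254.9347948     0.        ]
```

```bash
python3 -m pendant '[0,0,0,0,0,1,-0.3, 0.86,-0.46,0.8,0,0,0.07,-0.3, 0.86,-0.46,0.8,0,0,0,-0.3, 0,0,0.8,0,0,0,-0.3, 0,0,0.8,0,0,0,-0.3, 0,0,0.8,0,0,0,-0.3, 0,0,0.8,0,0,0,-0.3, 0,0,0.7,0,0,0,-0.3, 0,0,0,0,0,0,-0.3, 0,0,0,0,0,0,-0.3]' && python3 -m pendant '[0,0,0,0,0,0,0.6, 0,0,0,0,0,0,0.6, 0,0,0,0,0,0,0.6, 0,0,0,0,0,0,0.6, 0,0,0,0,0,0,0.6, 0,0,0,0,0,0,0.6]'
```

```text
time: 5.65
tool_pos: [376.0, -322.2, 31.3]
tcp_rot: [-3.141, 0.0, -0.384]
contact_force: [0.7, 0.6, -0.3]
grip_width: 59.6
finger_force: 0.0
time: 6.25
tool_pos: [376.1, -322.3, 31.6]
tcp_rot: [3.141, -0.001, -0.384]
contact_force: [-1.5, -1.3, 5.0]
grip_width: 29.3
finger_force: 30.0
```

```bash
python3 -m pendant '[0,0,-0.5,0,0,0,0.6, 0,0,-0.8,0,0,0,0.6, 0,0,-0.8,0,0,0,0.6, 0,0,-0.8,0,0,0,0.6, 0,0,-0.8,0,0,1,0.6, 0,0,0,0,0,1,0.6, 0,0,0,0,0,1,0.6, 0,0,0,0,0,1,0.6, 0,0,0,0,0,1,0.6, 0,0,0,0,0,1,0.6, 0,0,0,0,0,1,0.6, 0,0,0,0,0,1,0.6]' && python3 -m pendant '[0,0,0,0,0,1,0.6, 0,0,0,0,0,1,0.6, 0,0,0,0,0,1,0.6, 0,0,0,0,0,1,0.6, 0,0,0,0,0,1,0.6, 0,0,0,0,0,1,0.6, 0,0,0,0,0,1,0.6, 0,0,0,0,0,1,0.6, 0,0,0,0,0,1,0.6, 0,0,0,0,0,1,0.6, 0,0,0,0,0,1,0.6, 0,0,0,0,0,1,0.6]' && python3 go.py 498 -396 120 -1.80; python3 look.py w3.png parts_tray tube_piece
```

```text
time: 7.45
tool_pos: [375.5, -321.6, 141.4]
tcp_rot: [3.141, 0.002, -0.946]
contact_force: [-0.1, 0.6, -2.9]
grip_width: 29.4
finger_force: 30.0
time: 8.65
tool_pos: [375.6, -321.6, 141.4]
tcp_rot: [3.14, 0.001, -1.784]
contact_force: [0.0, 0.1, -1.5]
grip_width: 29.7
finger_force: 30.0
wz 0.24 shift [ 1.49 -4.54  0.71] q [-0.86  0.38  1.73  0.    1.04  2.49]
parts_tray [(0.74, [157.0, 169.0], [489.0, -400.0])]
tube_piece []
[ 375.5 -321.6  141.4] [ 3.140e+00  1.000e-03 -1.787e+00] [ 362. -387.  298.] 8.7
```

```bash
python3 -m pendant '[0.31,-0.9,0,0,0,0.24,0.6, 0.31,-0.9,0,0,0,0,0.6, 0.31,-0.9,0,0,0,0,0.6, 0.31,-0.9,0,0,0,0,0.6, 0.31,-0.94,0,0,0,0,0.6, 0,0,0.3,0,0,0,0.6, 0,0,0,0,0,0,0.6, 0,0,0,0,0,0,0.6]' && python3 go.py 498 -398 26 -1.80; python3 - <<'E'
from h import *
m,im=snap("top","t2.png"); cv2.imwrite('pics/t2c.png',cv2.resize(im[170:320,270:480,::-1],None,fx=3,fy=3,interpolation=2))
E
```

```text
time: 9.6
tool_pos: [497.4, -396.8, 132.3]
tcp_rot: [3.139, 0.001, -1.797]
contact_force: [0.7, -0.1, -1.9]
grip_width: 29.5
finger_force: 30.0
wz 0.05 shift [ 0.04 -0.03  3.54] q [-0.79  0.63  1.32 -0.    1.2   2.57]
```

View pics/t2c.png

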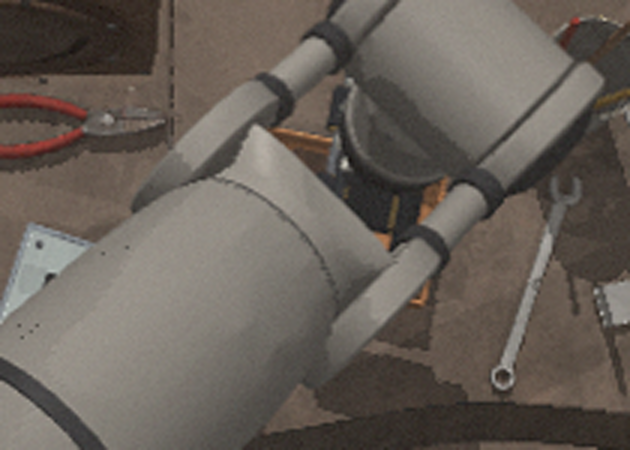

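The arm hides the tray in this view, so I'll go by the measured tray pose: lower, check the force, and release with a small opening.

```bash
python3 -m pendant '[0,0,0.7,0,0,0,0.6, 0,0,0.7,0,0,0,0.6, 0,0,0.6,0,0,0,0.6, 0,0,0.6,0,0,0,0.6, 0,0,0.5,0,0,0,0.6, 0,0,0.3,0,0,0,0.6, 0,0,0,0,0,0,0.6,0,0,0,0,0,0,0.6]' && python3 -m pendant '[0,0,0,0,0,0,0.15, 0,0,0,0,0,0,0.15, 0,0,0,0,0,0,0.15, 0,0,-0.7,0,0,0,0.15, 0,0,-0.8,0,0,0,0.15, 0,0,-0.8,0,0,0,0.15, 0,0,-0.8,0,0,0,0.15, 0,0,-0.8,0,0,0,0.15, 0,0,-0.8,0,0,0,0.15, 0,0,-0.8,0,0,0,0.15]'
```

```text
time: 10.45
tool_pos: [498.7, -397.9, 31.8]
tcp_rot: [-3.141, -0.001, -1.797]
contact_force: [0.6, 0.0, -2.9]
grip_width: 29.2
finger_force: 30.0
time: 11.45
tool_pos: [498.5, -397.6, 197.7]
tcp_rot: [-3.141, -0.001, -1.797]
contact_force: [0.2, -0.2, -0.4]
grip_width: 39.4
finger_force: 0.0
```

```bash
python3 look.py w4.png tube_piece parts_tray; python3 go.py 410 -222 180 -1.876
```

```text
tube_piece [(0.95, [325.0, 221.0], [498.0, -398.0])]
parts_tray [(0.97, [324.0, 220.0], [497.0, -400.0])]
[ 499.8 -398.9  202.4] [-3.135 -0.005 -1.797] [ 484. -462.  355.] 11.5
wz 1.13 shift [-4.71  4.6   0.61] q [-0.79  0.57  1.23 -0.    1.33  2.57]
```

View pics/w4.png

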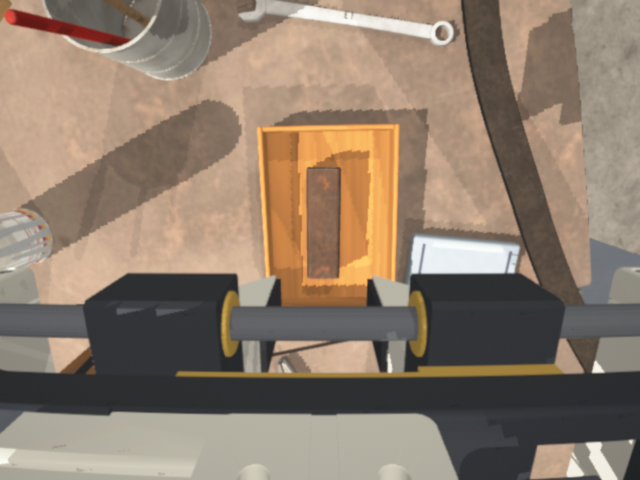

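The tube lies flat in the tray at (324,222), parallel to its long side, with about 46 mm free on the right (the robot side) for the nuts. Next I'll look closely at the nuts.

```bash
python3 -m pendant '[0,0,0,0,0,1,-0.1, -0.79,0.77,0.1,0,0,0.13,-0.1, -0.79,0.77,0.1,0,0,0,-0.1, -0.79,0.77,0.1,0,0,0,-0.1, -0.79,0.77,0.1,0,0,0,-0.1, -0.79,0.77,0.1,0,0,0,-0.1, -0.79,0.77,0.1,0,0,0,-0.1, 0,0,0,0,0,0,-0.1, 0,0,0,0,0,0,-0.1, 0,0,0,0,0,0,-0.1]'
cat > nuts.py <<'E'
from h import *
import sys
m,im=snap("wrist",sys.argv[1]); o=get_obs()
for t,z in(("nut_large_1",30),("nut_small_1",27)):
    for r in regions_of("wrist",t):
        c=max(cv2.findContours(r["pixels"].astype(np.uint8),0,1)[0],key=cv2.contourArea)
        w=np.array([atz(m,q[0].astype(float),z)[:2] for q in c]).astype(np.float32)
        h=cv2.convexHull(w)[:,0]; best=min(np.arange(-90,90,3),key=lambda a:np.ptp(h@[np.cos(np.radians(a)),np.sin(np.radians(a))]))
        (x,y),s,an=cv2.minAreaRect(w); print(t,round(r["score"],2),np.round(r["location"]),np.round([x,y],1),np.round(s),"flats dir",best)
print(o["tool_pos"].round(1),o["tcp_rot"].round(3),o["time"])
E
python3 nuts.py w5.png
```

```text
time: 12.6
tool_pos: [409.2, -221.2, 177.9]
tcp_rot: [-3.141, -0.0, -1.877]
contact_force: [-0.4, -0.8, -0.3]
grip_width: 50.6
finger_force: 0.0
nut_large_1 0.95 [358. 225.] [ 380.5 -222.8] [32. 33.] flats dir 18
nut_large_1 0.73 [292. 220.] [ 428.  -242.9] [32. 34.] flats dir -45
nut_small_1 0.84 [355. 158.] [ 363.4 -266.8] [24. 27.] flats dir 51
nut_small_1 0.57 [285. 150.] [ 414.4 -289.5] [25. 27.] flats dir 15
[ 409.2 -221.3  177.9] [-3.141 -0.    -1.877] 12.65
```

View pics/w5.png

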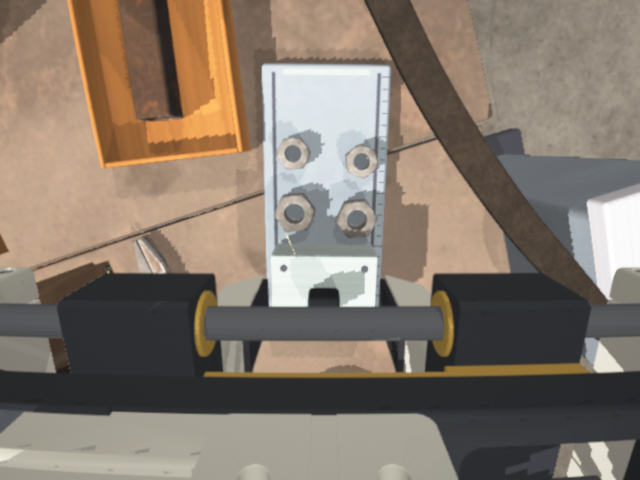

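Nuts in the wrist picture: large at (357,218) and (294,212), small at (362,160) and (292,152). They match the computed positions, so I'll take the near small nut first, with the jaws closing along the counter's x.

```bash
python3 go.py 362.3 -266.5 16 -1.877
```

```text
wz -0.0 shift [1.91 1.03 5.4 ] q [-0.66  0.28  1.76 -0.    1.1   2.79]
```

```bash
python3 -m pendant '[0.64,0.34,0.4,0,0,0,0.1, 0.64,0.34,0.4,0,0,0,0.1, 0.63,0.35,0.4,0,0,0,0.1, 0,0,0.9,0,0,0,0.1, 0,0,0.9,0,0,0,0.1, 0,0,0.9,0,0,0,0.1, 0,0,0.7,0,0,0,0.1, 0,0,0.5,0,0,0,0.1, 0,0,0.3,0,0,0,0.1, 0,0,0,0,0,0,0.1, 0,0,0,0,0,0,0.1]' && python3 -m pendant '[0,0,0,0,0,0,0.9, 0,0,0,0,0,0,0.9, 0,0,0,0,0,0,0.9, 0,0,0,0,0,0,0.9, 0,0,0,0,0,0,0.9]'
```

```text
time: 13.85
tool_pos: [362.3, -266.2, 16.2]
tcp_rot: [-3.141, -0.0, -1.877]
contact_force: [1.2, -0.4, 0.5]
grip_width: 41.7
finger_force: 0.0
time: 14.35
tool_pos: [362.3, -266.0, 16.5]
tcp_rot: [-3.141, -0.0, -1.876]
contact_force: [-0.7, -0.4, 5.4]
grip_width: 24.2
finger_force: 30.0
```

```bash
python3 -m pendant '[0,0,-0.5,0,0,0,0.9, 0,0,-0.8,0,0,0,0.9, 0,0,-0.8,0,0,0,0.9, 0,0,-0.8,0,0,0,0.9, 0.79,-0.74,0,0,0,0,0.9, 0.79,-0.74,0,0,0,0,0.9, 0.79,-0.74,0,0,0,0,0.9, 0.79,-0.74,0,0,0,0,0.9, 0.79,-0.74,0,0,0,0,0.9, 0.79,-0.74,0,0,0,0,0.9, 0,0,0.3,0,0,0,0.9, 0,0,0,0,0,0,0.9]' && python3 go.py 447.3 -442.5 41 -1.877
```

```text
time: 15.55
tool_pos: [445.3, -440.5, 91.9]
tcp_rot: [3.138, 0.002, -1.877]
contact_force: [-0.1, 0.7, -2.0]
grip_width: 24.0
finger_force: 30.0
wz 0.0 shift [ 0.04 -0.08  1.7 ] q [-0.9   0.65  1.4   0.    1.1   2.55]
```

```bash
python3 -m pendant '[0.04,-0.08,0.6,0,0,0,0.9, 0,0,0.6,0,0,0,0.9, 0,0,0.4,0,0,0,0.9, 0,0,0,0,0,0,0.9, 0,0,0,0,0,0,0.9, 0,0,0,0,0,0,0.25, 0,0,0,0,0,0,0.25, 0,0,0,0,0,0,0.25, 0,0,-0.6,0,0,0,0.1, 0,0,-0.8,0,0,0,0.1, 0,0,-0.8,0,0,0,0.1, 0,0,-0.8,0,0,0,0.1]' && python3 -m pendant '[0,0,0,0,0,-1,0.1, 0,0,0,0,0,-1,0.1, 0,0,0,0,0,-1,0.1, 0,0,0,0,0,-1,0.1, 0,0,0,0,0,-1,0.1, 0,0,0,0,0,-1,0.1, 0,0,0,0,0,-1,0.1, 0,0,0,0,0,-1,0.1, 0,0,0,0,0,0,0.1]' && python3 go.py 414.4 -289 16 -1.309;  python3 look.py w6.png nut_small_1 parts_tray
```

```text
time: 16.75
tool_pos: [448.2, -443.4, 137.4]
tcp_rot: [-3.141, -0.0, -1.876]
contact_force: [-0.3, 0.4, 0.6]
grip_width: 41.3
finger_force: 0.0
time: 17.65
tool_pos: [448.3, -443.4, 136.4]
tcp_rot: [-3.141, -0.0, -1.317]
contact_force: [0.1, 0.7, -0.5]
grip_width: 41.2
finger_force: 0.0
wz -0.12 shift [-5.26 -0.24  4.01] q [-0.9   0.61  1.34 -0.    1.19  1.99]
nut_small_1 [(0.63, [320.0, 236.0], [451.0, -444.0])]
parts_tray []
[ 448.3 -443.4  136.4] [-3.141 -0.    -1.319] [ 465. -508.  293.] 17.7
```

```bash
cat > chk.py <<'E'
from h import *
for c in("scene","top"):
    m,im=snap(c)
    for t in("nut_large_1","nut_small_1"):
        print(c,t,[(round(r["score"],2),atz(m,r["location"],22).round()[:2].tolist()) for r in search_frame(c,t)])
E
python3 chk.py
```

```text
scene nut_large_1 [(0.55, [377.0, -235.0]), (0.46, [429.0, -241.0])]
scene nut_small_1 [(0.64, [440.0, -457.0])]
top nut_large_1 [(0.4, [507.0, -362.0])]
top nut_small_1 [(0.44, [567.0, -1.0])]
```

```bash
python3 -m pendant '[-0.95,0,-0.1,0,0,-0.12,0.1, -0.95,0,-0.1,0,0,0,0.1, -0.95,0,-0.1,0,0,0,0.1, -0.95,0,0,0,0,0,0.1, -0.95,0,0,0,0,0,0.1, -0.95,0,0,0,0,0,0.1, -0.95,0,0,0,0,0,0.1, -0.9,0,0,0,0,0,0.1, 0,0,0,0,0,0,0.1, 0,0,0,0,0,0,0.1]' && python3 nuts.py w7.png && python3 go.py 414.4 -289 16 -1.309
```

```text
time: 19.1
tool_pos: [390.4, -224.6, 145.6]
tcp_rot: [-3.141, -0.001, -1.309]
contact_force: [1.5, -0.4, -0.7]
grip_width: 41.2
finger_force: 0.0
nut_large_1 0.74 [330. 238.] [ 381. -223.] [33. 35.] flats dir 21
nut_large_1 0.68 [273. 209.] [ 428.1 -243.3] [35. 31.] flats dir -42
nut_small_1 0.81 [305. 147.] [ 415.  -289.3] [23. 25.] flats dir -36
[ 390.5 -225.2  145.5] [-3.141e+00 -1.000e-03 -1.309e+00] 19.15
wz -0.02 shift [ 2.25 -0.22  4.31] q [-0.69  0.3   1.84 -0.    1.    2.19]
```

```bash
python3 -m pendant '[0.75,-0.08,0.3,0,0,0,0.1, 0.75,-0.08,0.3,0,0,0,0.1, 0.76,-0.08,0.3,0,0,0,0.1, 0,0,0.8,0,0,0,0.1, 0,0,0.8,0,0,0,0.1, 0,0,0.7,0,0,0,0.1, 0,0,0.6,0,0,0,0.1, 0,0,0.5,0,0,0,0.1, 0,0,0,0,0,0,0.1, 0,0,0,0,0,0,0.1]' && python3 -m pendant '[0,0,0,0,0,0,0.9, 0,0,0,0,0,0,0.9, 0,0,0,0,0,0,0.9, 0,0,0,0,0,0,0.9, 0,0,0,0,0,0,0.9, 0,0,-0.5,0,0,0,0.9, 0,0,-0.8,0,0,0,0.9, 0,0,-0.8,0,0,0,0.9, 0,0,-0.8,0,0,0,0.9, 0,0,0,0,0,0,0.9]' && python3 go.py 455.7 -406.4 41 -1.309
```

```text
time: 20.25
tool_pos: [414.4, -288.9, 15.6]
tcp_rot: [3.141, 0.0, -1.31]
contact_force: [-0.9, -0.8, -0.3]
grip_width: 41.4
finger_force: 0.0
time: 21.25
tool_pos: [415.9, -289.4, 106.1]
tcp_rot: [-3.138, -0.005, -1.309]
contact_force: [0.2, -0.6, -1.3]
grip_width: 24.0
finger_force: 30.0
wz -0.0 shift [ 4.11 -0.27  2.17] q [-0.76  0.44  1.75 -0.    0.95  2.12]
```

```bash
python3 -m pendant '[0.82,-0.05,0,0,0,0,0.9, 0.82,-0.05,0,0,0,0,0.9, 0.82,-0.06,0,0,0,0,0.9, 0.82,-0.06,0,0,0,0,0.9, 0.83,-0.05,0,0,0,0,0.9, 0,0,0.8,0,0,0,0.9, 0,0,0.8,0,0,0,0.9, 0,0,0.5,0,0,0,0.9, 0,0,0,0,0,0,0.9, 0,0,0,0,0,0,0.9]' && python3 -m pendant '[0,0,0,0,0,0,0.25, 0,0,0,0,0,0,0.25, 0,0,0,0,0,0,0.25, 0,0,-0.6,0,0,0,0, 0,0,-0.9,0,0,0,0, 0,0,-0.9,0,0,0,0, 0,0,-0.9,0,0,0,0, -0.8,0,-0.2,0,0,0,0, -0.9,0,0,0,0,0,0, 0,0,0,0,0,0,0]' && python3 look.py w8.png nut_small_1 tube_piece && python3 go.py 380.7 -222.9 16 -1.309
```

```text
time: 22.25
tool_pos: [454.0, -404.9, 39.6]
tcp_rot: [3.141, 0.001, -1.309]
contact_force: [-0.8, 0.2, 0.1]
grip_width: 24.2
finger_force: 30.0
time: 23.25
tool_pos: [440.4, -353.2, 146.0]
tcp_rot: [3.142, 0.001, -1.308]
contact_force: [1.1, -0.2, 0.2]
grip_width: 45.9
finger_force: 0.0
nut_small_1 [(0.72, [343.0, 116.0], [450.0, -444.0]), (0.57, [319.0, 164.0], [458.0, -406.0]), (0.19, [302.0, 357.0], [430.0, -241.0])]
tube_piece [(0.66, [265.0, 158.0], [499.0, -399.0])]
[ 440.9 -354.9  146. ] [-3.141e+00 -1.000e-03 -1.308e+00] [ 458. -418.  303.] 23.3
wz -0.0 shift [-4.82  0.8   4.32] q [-0.81  0.49  1.52 -0.    1.12  2.07]
```

```bash
python3 -m pendant '[-0.8,0.13,0,0,0,0,0.1, -0.8,0.13,0,0,0,0,0.1, -0.8,0.13,0,0,0,0,0.1, -0.8,0.13,0,0,0,0,0.1, -0.8,0.14,0,0,0,0,0.1, -0.82,0.14,0,0,0,0,0.1, 0,0,0,0,0,0,0.12, 0,0,0,0,0,0,0.12]' && python3 nuts.py w9.png && python3 go.py 380.7 -222.9 16.5 -1.309
```

```text
time: 24.2
tool_pos: [381.0, -223.3, 145.4]
tcp_rot: [-3.141, -0.001, -1.309]
contact_force: [-0.2, 0.1, 0.3]
grip_width: 40.2
finger_force: 0.0
nut_large_1 0.92 [261. 200.] [ 428.4 -243.2] [35. 32.] flats dir -42
nut_large_1 0.86 [322. 248.] [ 381.2 -223. ] [31. 35.] flats dir 15
nut_large_1 0.59 [260. 265.] [ 420.2 -183.9] [56. 93.] flats dir 81
nut_large_1 0.25 [ 81. 368.] [556.6 -58.1] [23. 10.] flats dir -66
[ 381.2 -223.6  145.4] [-3.141e+00 -2.000e-03 -1.310e+00] 24.25
wz -0.02 shift [-0.02  0.    4.29] q [-0.7   0.28  1.86 -0.    0.99  2.18]
```

```bash
python3 -m pendant '[0,0,0.9,0,0,0,0.12, 0,0,0.9,0,0,0,0.12, 0,0,0.9,0,0,0,0.12, 0,0,0.7,0,0,0,0.12, 0,0,0.5,0,0,0,0.12, 0,0,0.39,0,0,0,0.12, 0,0,0,0,0,0,0.12, 0,0,0,0,0,0,0.12]' && python3 -m pendant '[0,0,0,0,0,0,0.9, 0,0,0,0,0,0,0.9, 0,0,0,0,0,0,0.9, 0,0,0,0,0,0,0.9, 0,0,0,0,0,0,0.9, 0,0,-0.5,0,0,0,0.9, 0,0,-0.8,0,0,0,0.9, 0,0,-0.8,0,0,0,0.9, 0,0,-0.8,0,0,0,0.9, 0,0,0,0,0,0,0.9]' && python3 go.py 463.9 -371.4 43 -1.309
```

```text
time: 25.15
tool_pos: [382.3, -227.0, 16.2]
tcp_rot: [-3.139, -0.007, -1.311]
contact_force: [-0.8, -15.9, -9.1]
grip_width: 40.5
finger_force: 7.7
time: 26.15
tool_pos: [381.6, -223.3, 105.6]
tcp_rot: [-3.139, -0.004, -1.309]
contact_force: [0.4, -0.2, -1.5]
grip_width: 29.8
finger_force: 29.9
wz -0.0 shift [ 5.48 -1.37  2.09] q [-0.7   0.34  1.91  0.    0.88  2.18]
```

```bash
python3 -m pendant '[0.78,-0.2,0,0,0,0,0.9, 0.78,-0.2,0,0,0,0,0.9, 0.78,-0.2,0,0,0,0,0.9, 0.78,-0.19,0,0,0,0,0.9, 0.78,-0.19,0,0,0,0,0.9, 0.78,-0.19,0,0,0,0,0.9, 0.8,-0.2,0,0,0,0,0.9, 0,0,0.8,0,0,0,0.9, 0,0,0.8,0,0,0,0.9, 0,0,0.4,0,0,0,0.9, 0,0,0,0,0,0,0.9, 0,0,0,0,0,0,0.9]' && python3 -m pendant '[0,0,0,0,0,0,0.15, 0,0,0,0,0,0,0.15, 0,0,0,0,0,0,0.15, 0,0,-0.6,0,0,0,0.1, 0,0,-0.9,0,0,0,0.1, 0,0,-0.9,0,0,0,0.1, 0,0,-0.9,0,0,1,0.1, -0.8,0,-0.2,0,0,1,0.1, -0.9,0,0,0,0,1,0.1, 0,0,0,0,0,0,0.1]' && python3 look.py w10.png nut_large_1 nut_small_1 && python3 go.py 428 -243.7 146 -1.518
```

```text
time: 27.35
tool_pos: [462.7, -370.6, 43.4]
tcp_rot: [3.141, 0.0, -1.309]
contact_force: [0.7, -0.2, 0.0]
grip_width: 29.7
finger_force: 29.9
time: 28.35
tool_pos: [454.4, -317.6, 149.4]
tcp_rot: [-3.141, 0.001, -1.519]
contact_force: [1.4, 0.2, -0.6]
grip_width: 41.3
finger_force: 0.0
nut_large_1 [(0.75, [316.0, 172.0], [463.0, -366.0]), (0.55, [348.0, 316.0], [430.0, -246.0])]
nut_small_1 [(0.88, [338.0, 70.0], [451.0, -441.0]), (0.35, [245.0, 79.0], [519.0, -432.0])]
[ 454.8 -319.2  149.3] [-3.141e+00 -1.000e-03 -1.517e+00] [ 458. -384.  306.] 28.4
wz 0.0 shift [-2.61  0.76  0.1 ] q [-0.75  0.47  1.55 -0.    1.12  2.34]
```

```bash
python3 -m pendant '[-0.65,0.19,0,0,0,0,0.12, -0.65,0.19,0,0,0,0,0.12, -0.65,0.19,0,0,0,0,0.12, -0.66,0.19,0,0,0,0,0.12, 0,0,0,0,0,0,0.12, 0,0,0,0,0,0,0.12]' && python3 nuts.py w11.png && python3 go.py 428 -243.7 16.5 -1.518
```

```text
time: 29.1
tool_pos: [428.4, -244.2, 148.6]
tcp_rot: [-3.141, -0.001, -1.518]
contact_force: [0.1, 0.1, 0.4]
grip_width: 40.1
finger_force: 0.0
nut_large_1 0.62 [281.  65.] [ 460.7 -363. ] [30. 34.] flats dir 15
nut_large_1 0.58 [324. 245.] [ 429.4 -243.6] [31. 36.] flats dir 15
nut_small_1 0.93 [296.  21.] [ 454.  -398.7] [24. 22.] flats dir -87
nut_small_1 0.18 [233.  76.] [ 499.1 -368.7] [111. 124.] flats dir -90
[ 428.5 -244.5  148.6] [-3.141e+00 -1.000e-03 -1.519e+00] 29.15
wz -0.02 shift [-0.02  0.01  4.4 ] q [-0.67  0.37  1.73 -0.    1.05  2.42]
```

```bash
python3 -m pendant '[0,0,0.9,0,0,0,0.12, 0,0,0.9,0,0,0,0.12, 0,0,0.9,0,0,0,0.12, 0,0,0.7,0,0,0,0.12, 0,0,0.5,0,0,0,0.12, 0,0,0.48,0,0,0,0.12, 0,0,0,0,0,0,0.12, 0,0,0,0,0,0,0.12]' && python3 -m pendant '[0,0,0,0,0,0,0.9, 0,0,0,0,0,0,0.9, 0,0,0,0,0,0,0.9, 0,0,0,0,0,0,0.9, 0,0,0,0,0,0,0.9, 0,0,-0.5,0,0,0,0.9, 0,0,-0.8,0,0,0,0.9, 0,0,-0.8,0,0,0,0.9, 0,0,-0.8,0,0,0,0.9, 0,0,0,0,0,0,0.9]' && python3 go.py 473.5 -330.5 43 -1.518
```

```text
time: 30.05
tool_pos: [428.0, -243.7, 17.0]
tcp_rot: [3.141, 0.0, -1.519]
contact_force: [-0.0, 0.3, -0.5]
grip_width: 40.4
finger_force: 0.0
time: 31.05
tool_pos: [429.3, -244.1, 106.6]
tcp_rot: [-3.137, -0.004, -1.519]
contact_force: [-0.5, -0.5, -1.2]
grip_width: 31.8
finger_force: 30.0
wz -0.01 shift [ 2.95 -1.32  2.12] q [-0.67  0.42  1.78  0.    0.94  2.42]
```

```bash
python3 -m pendant '[0.74,-0.33,0,0,0,0,0.9, 0.74,-0.33,0,0,0,0,0.9, 0.74,-0.33,0,0,0,0,0.9, 0.74,-0.33,0,0,0,0,0.9, 0,0,0.8,0,0,0,0.9, 0,0,0.8,0,0,0,0.9, 0,0,0.5,0,0,0,0.9, 0,0,0,0,0,0,0.9, 0,0,0,0,0,0,0.9]' && python3 -m pendant '[0,0,0,0,0,0,0.15, 0,0,0,0,0,0,0.15, 0,0,0,0,0,0,0.15, 0,0,-0.6,0,0,0,0.1, 0,0,-0.9,0,0,0,0.1, 0,0,-0.9,0,0,0,0.1, 0,0,-0.9,0,0,0,0.1, -0.8,0.4,-0.9,0,0,0,0.1, -0.8,0.4,-0.5,0,0,0,0.1, 0,0,0,0,0,0,0.1, 0,0,0,0,0,0,0.1]' && python3 look.py w12.png nut_large_1 nut_small_1 tube_piece hood_tab
```

```text
time: 31.95
tool_pos: [471.8, -329.5, 40.4]
tcp_rot: [3.141, 0.001, -1.519]
contact_force: [0.3, -0.5, -0.3]
grip_width: 31.8
finger_force: 30.0
time: 33.05
tool_pos: [445.9, -283.2, 182.9]
tcp_rot: [-3.14, -0.002, -1.518]
contact_force: [0.5, -0.4, 0.3]
grip_width: 41.5
finger_force: 0.0
nut_large_1 [(0.89, [307.0, 131.0], [465.0, -364.0]), (0.74, [294.0, 171.0], [475.0, -330.0])]
nut_small_1 [(0.63, [320.0, 81.0], [456.0, -405.0])]
tube_piece [(0.79, [246.0, 43.0], [517.0, -431.0]), (0.43, [366.0, 270.0], [405.0, -244.0])]
hood_tab [(0.98, [342.0, 370.0], [420.0, -137.0])]
[ 445.8 -283.5  182.2] [-3.141e+00 -1.000e-03 -1.519e+00] [ 449. -349.  340.] 33.1
```

View pics/w12.png

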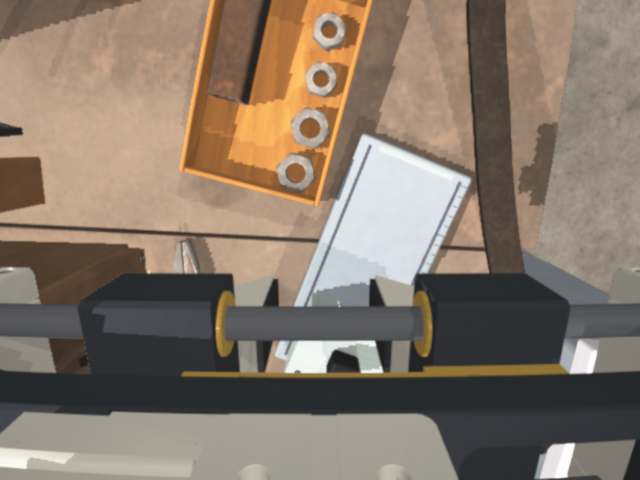

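All four nuts lie flat in the tray, at (330,30), (321,78), (310,127) and (296,172), next to the tube, and the bed is clear. Next I'll locate the hood tab using the earlier rays.

```bash
python3 - <<'E'
from h import *
import pickle
a=pickle.load(open('w1.png.pkl','rb'));b=pickle.load(open('w12.png.pkl','rb'))
rs={'w1':(a[0],a[1]["hood_tab"][0][1]),'w12':(b[0],b[1]["hood_tab"][0][1]),'scene':(camera_model("scene"),(279,240)),'top':(camera_model("top"),(285,266))}
p=tri([ray(*v) for v in rs.values()]);print(p)
for k,v in rs.items(): print(k,atz(v[0],v[1],69).round(1),(proj(v[0],p)-v[1]).round(1))
E
python3 go.py 360 -165 160 -0.305
```

```text
[ 426.93485982 -169.67887307   60.88142729]
w1 [ 424.2 -175.7   69. ] [-4.6 -1.1]
w12 [ 424.7 -173.2   69. ] [-3.3 -1.9]
scene [ 425.5 -184.3   69. ] [-2.3 -0. ]
top [ 426.9 -165.6   69. ] [2.  0.4]
wz -17.39 shift [-3.91 -2.91  0.71] q [-0.71  0.39  1.59 -0.    1.17  2.38]
```

```bash
python3 -m pendant '[0,0,0,0,0,-1,0, 0,0,0,0,0,-1,0, 0,0,0,0,0,-1,0, 0,0,0,0,0,-1,0, 0,0,0,0,0,-1,0, 0,0,0,0,0,-1,0, 0,0,0,0,0,-1,0, 0,0,0,0,0,-1,0, 0,0,0,0,0,-1,0, 0,0,0,0,0,-1,0, 0,0,0,0,0,-1,0, 0,0,0,0,0,-1,0]' >/dev/null && python3 -m pendant '[0,0,0,0,0,-1,0, 0,0,0,0,0,-1,0, 0,0,0,0,0,-1,0, 0,0,0,0,0,-1,0, 0,0,0,0,0,-1,0, 0,0,0,0,0,-0.4,0, -0.9,-0.7,0.1,0,0,0,0, -0.9,-0.7,0.1,0,0,0,0, -0.9,-0.7,0.1,0,0,0,0, -0.9,-0.7,0.1,0,0,0,0, 0,0,0,0,0,0,0, 0,0,0,0,0,0,0]' && python3 look.py w13.png hood_tab counter && python3 - <<'E'
from h import *
m=camera_model("wrist")
for r in regions_of("wrist","hood_tab")[:2]: print(r["score"],r["location"],atz(m,r["location"],57).round(1),r["pixels"].sum())
im=cv2.imread('pics/w13.png'); cv2.imwrite('pics/w13c.png',im[60:280,120:520])
E
```

```text
time: 35.7
tool_pos: [368.1, -170.8, 170.3]
tcp_rot: [3.141, -0.001, -0.304]
contact_force: [-0.5, -0.4, -0.1]
grip_width: 46.1
finger_force: 0.0
hood_tab [(0.67, [304.0, 166.0], [424.0, -172.0])]
counter [(0.76, [387.0, 163.0], [405.0, -238.0])]
[ 368.6 -171.4  170.3] [ 3.141e+00 -2.000e-03 -3.040e-01] [ 431. -191.  327.] 35.75
0.78 [305.6, 163.4] [ 426.3 -176.7   57. ] 11506
```

View pics/w13c.png

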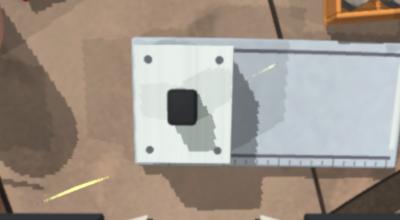

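The tab shows at (302,167), with the hood square on the bed and the bed free.

```bash
python3 - <<'E'
from h import *
m=camera_model("wrist")
print(atz(m,(302,167),79),atz(m,(304,166),69))
# bed far corner edges for yaw: top edge of bed crop (134,38)->(398,41)
a=atz(m,(254,98),14);b=atz(m,(518,101),14);print(np.degrees(np.arctan2(*(b-a)[[1,0]])))
E
python3 go.py 424 -174.5 62 -0.305
```

```text
[ 425.01737804 -174.81543756   79.        ] [ 424.98209035 -175.64952922   69.        ]
-107.5982832994464
wz 0.0 shift [ 1.8  -0.46  3.6 ] q [-0.62  0.19  1.91 -0.    1.04  1.25]
```

```bash
python3 -m pendant '[0.61,-0.14,0.2,0,0,0,0, 0.61,-0.14,0.2,0,0,0,0, 0.62,-0.15,0.2,0,0,0,0, 0,0,0.8,0,0,0,0, 0,0,0.8,0,0,0,0, 0,0,0.7,0,0,0,0, 0,0,0.4,0,0,0,0, 0,0,0.3,0,0,0,0, 0,0,0,0,0,0,0, 0,0,0,0,0,0,0]' && python3 -m pendant '[0,0,0,0,0,0,0.9, 0,0,0,0,0,0,0.9, 0,0,0,0,0,0,0.9, 0,0,0,0,0,0,0.9, 0,0,0,0,0,0,0.9, 0,0,0,0,0,0,0.9]' && python3 -m pendant '[0,0.45,0,0,0,0,0.9, 0,0.45,0,0,0,0,0.9, 0,0.45,0,0,0,0,0.9, 0,0.45,0,0,0,0,0.9, 0,0.45,0,0,0,0,0.9, 0,0.45,0,0,0,0,0.9, 0,0.45,0,0,0,0,0.9, 0,0.45,0,0,0,0,0.9, 0,0.25,0,0,0,0,0.9, 0,0,0,0,0,0,0.9, 0,0,0,0,0,0,0.9, 0,0,0,0,0,0,0.9]'
```

```text
time: 36.9
tool_pos: [424.6, -175.3, 62.2]
tcp_rot: [3.141, -0.0, -0.304]
contact_force: [-0.3, 0.1, 0.2]
grip_width: 46.0
finger_force: 0.0
time: 37.5
tool_pos: [424.5, -174.9, 62.4]
tcp_rot: [3.142, -0.001, -0.305]
contact_force: [-0.1, 0.5, 4.7]
grip_width: 19.8
finger_force: 30.0
time: 38.7
tool_pos: [389.0, -282.8, 62.3]
tcp_rot: [-3.138, 0.003, -0.305]
contact_force: [-0.5, 11.4, 11.5]
grip_width: 20.1
finger_force: 30.0
```

The hood travelled 114 mm and met its stop. I'll release it and look at the knob.

```bash
python3 -m pendant '[0,0,0,0,0,0,0.2, 0,0,0,0,0,0,0.2, 0,0,0,0,0,0,0.2, 0,0,-0.6,0,0,0,0.2, 0,0,-0.9,0,0,0,0.2, 0,0,-0.9,0,0,0,0.2, 0,0,-0.9,0,0,0,0.2, -0.4,-0.9,0,0,0,0,0.2, -0.4,-0.9,0,0,0,0,0.2, -0.4,-0.9,0,0,0,0,0.2, -0.4,-0.8,0,0,0,0,0.2, 0,0,0,0,0,0,0.2]' && python3 look.py w14.png knob_grip hood_tab reset_knob && python3 - <<'E'
import cv2
im=cv2.imread('pics/w14.png'); cv2.imwrite('pics/w14c.png',cv2.resize(im[80:280,200:460],None,fx=3,fy=3,interpolation=2))
E
```

```text
time: 39.9
tool_pos: [374.2, -168.2, 160.8]
tcp_rot: [-3.141, 0.002, -0.302]
contact_force: [-0.9, -0.4, -0.1]
grip_width: 36.8
finger_force: 0.0
knob_grip [(0.91, [313.0, 173.0], [422.0, -174.0])]
hood_tab [(0.83, [479.0, 178.0], [378.0, -303.0])]Traceback (most recent call last):
  File "look.py", line 5, in <module>
    out[t]=[(r["score"],r["location"]) for r in pinpoint("wrist",t)]
                                                ~~~~~~~~^^^^^^^^^^^
ValueError: it knows: counter, hood_tab, knob_grip, mug, nut_large, nut_small, oil_can, parts_tray, tube_piece, wrench
```

```bash
python3 - <<'E'
from h import *
im=cv2.imread('pics/w14.png'); cv2.imwrite('pics/w14c.png',cv2.resize(im[80:280,200:460],None,fx=3,fy=3,interpolation=2))
m=camera_model("wrist");print(atz(m,(313,173),38.5),np.degrees(np.arctan2(*(atz(m,(313,123),38)-atz(m,(313,173),38))[[1,0]])))
E
```

```text
[ 424.83735816 -178.78799299   38.5       ] -17.729709681545465
```

View pics/w14c.png

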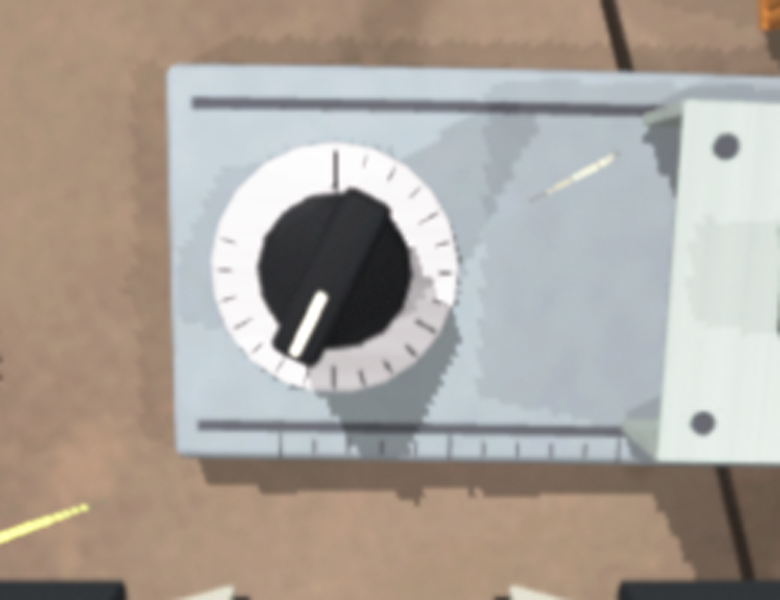

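Knob crop: the zero tick points up (counter +x). The pointer is at lower left (295,355) about the axis (332,275), so the bar lies about 25° clockwise of the counter's x and the knob reads roughly 205° (3.58 rad). Before turning the wrist here I'll check how close the slanting rod is.

```bash
python3 - <<'E'
from h import *
s,t=camera_model("scene"),camera_model("top")
for a,b in(((278,125),(225,218)),((238,185),(168,259))): print(tri([ray(s,a),ray(t,b)]).round())
E
python3 go.py 425.5 -176.5 29 -0.744
```

```text
[497. -61. 265.]
[450. 107.  68.]
wz 6.3 shift [ 1.34 -1.    4.4 ] q [-0.61  0.21  1.91 -0.    1.02  1.26]
```

The rod stays at least 136 mm from the knob axis, which clears the turning gripper. I'll grip the bar.

```bash
python3 -m pendant '[0,0,0,0,0,1,0.2, 0,0,0,0,0,1,0.2, 0,0,0,0,0,1,0.2, 0,0,0,0,0,1,0.2, 0,0,0,0,0,1,0.2, 0,0,0,0,0,1,0.2, 0,0,0,0,0,0.3,0.2, 0.65,-0.5,0,0,0,0,0.2, 0.66,-0.51,0,0,0,0,0.2, 0,0,0,0,0,0,0.2]' && python3 -m pendant '[0,0,0.9,0,0,0,0.2, 0,0,0.9,0,0,0,0.2, 0,0,0.9,0,0,0,0.2, 0,0,0.8,0,0,0,0.2, 0,0,0.5,0,0,0,0.2, 0,0,0.4,0,0,0,0.2, 0,0,0,0,0,0,0.9, 0,0,0,0,0,0,0.9, 0,0,0,0,0,0,0.9, 0,0,0,0,0,0,0.9, 0,0,0,0,0,0,0.9, 0,0,0,0,0,0,0.9]'; python3 -c "
from h import *
print(get_obs()['moment'])"
```

```text
time: 41.05
tool_pos: [427.3, -176.2, 161.0]
tcp_rot: [-3.141, -0.002, -0.743]
contact_force: [-0.1, -0.1, 0.7]
grip_width: 36.5
finger_force: 0.0
time: 42.25
tool_pos: [425.7, -174.5, 29.8]
tcp_rot: [-3.14, -0.002, -0.744]
contact_force: [3.9, 4.1, -0.6]
grip_width: 12.6
finger_force: 30.0
[ 0.79876666 -0.48824786 -0.08817685]
```

```bash
python3 -m pendant '[0,-0.04,0,0,0,-1,0.9, 0,0,0,0,0,-1,0.9, 0,0,0,0,0,-1,0.9, 0,0,0,0,0,-1,0.9, 0,0,0,0,0,-1,0.9, 0,0,0,0,0,-1,0.9, 0,0,0,0,0,-1,0.9, 0,0,0,0,0,-1,0.9, 0,0,0,0,0,-1,0.9, 0,0,0,0,0,-1,0.9, 0,0,0,0,0,-1,0.9, 0,0,0,0,0,-1,0.9]'; python3 -m pendant '[0,0,0,0,0,-1,0.9, 0,0,0,0,0,-1,0.9, 0,0,0,0,0,-1,0.9, 0,0,0,0,0,-1,0.9, 0,0,0,0,0,-1,0.9, 0,0,0,0,0,-1,0.9, 0,0,0,0,0,-1,0.9, 0,0,0,0,0,-1,0.9, 0,0,0,0,0,-1,0.9, 0,0,0,0,0,-1,0.9, 0,0,0,0,0,-1,0.9, 0,0,0,0,0,-1,0.9]'; python3 -m pendant '[0,0,0,0,0,-1,0.9, 0,0,0,0,0,-1,0.9, 0,0,0,0,0,-1,0.9, 0,0,0,0,0,-1,0.9, 0,0,0,0,0,-1,0.9, 0,0,0,0,0,-1,0.9, 0,0,0,0,0,-1,0.9, 0,0,0,0,0,-1,0.9, 0,0,0,0,0,-1,0.9, 0,0,0,0,0,-1,0.9, 0,0,0,0,0,0,0.9, 0,0,0,0,0,0,0.9]'; python3 -c "
from h import *
print(get_obs()['moment'])"
```

```text
time: 43.45
tool_pos: [426.1, -173.3, 29.8]
tcp_rot: [-3.141, -0.002, 0.096]
contact_force: [3.1, 5.7, 1.2]
grip_width: 12.8
finger_force: 30.0
time: 44.65
tool_pos: [425.5, -172.2, 29.7]
tcp_rot: [-3.14, -0.002, 0.934]
contact_force: [1.8, 10.5, 4.5]
grip_width: 12.9
finger_force: 30.0
time: 45.85
tool_pos: [424.6, -171.9, 29.7]
tcp_rot: [-3.14, -0.003, 1.63]
contact_force: [-2.1, 10.8, 8.3]
grip_width: 12.5
finger_force: 30.0
[1.73196992 0.07976381 0.02450458]
```

```bash
python3 -m pendant '[0.08,0,0,0,0,-1,0.9, 0,0,0,0,0,-1,0.9, 0,0,0,0,0,-1,0.9, 0,0,0,0,0,-1,0.9, 0,0,0,0,0,-1,0.9, 0,0,0,0,0,-1,0.9, 0,0,0,0,0,-1,0.9, 0,0,0,0,0,-1,0.9, 0,0,0,0,0,-1,0.9, 0,0,0,0,0,-1,0.9, 0,0,0,0,0,-1,0.9, 0,0,0,0,0,-1,0.9]'; python3 -m pendant '[0,0,0,0,0,-1,0.9, 0,0,0,0,0,-1,0.9, 0,0,0,0,0,-1,0.9, 0,0,0,0,0,-1,0.9, 0,0,0,0,0,-1,0.9, 0,0,0,0,0,0,0.9, 0,0,0,0,0,0,0.9, 0,0,0,0,0,0,0.9]';python3 -c "
from h import *
o=get_obs();print(o['moment'],o['joint_positions'])"
```

```text
time: 47.05
tool_pos: [423.5, -172.2, 29.7]
tcp_rot: [-3.139, -0.002, 2.471]
contact_force: [-10.4, -6.5, 6.6]
grip_width: 12.9
finger_force: 30.0
time: 47.85
tool_pos: [423.3, -172.6, 29.7]
tcp_rot: [-3.139, -0.003, 2.818]
contact_force: [-12.2, -9.0, 6.4]
grip_width: 12.9
finger_force: 30.0
[-1.38003998  1.87052588  0.0259802 ] [-0.55296459  0.49813684  1.9410614  -0.00463629  0.70475097 -1.79656839]
```

```bash
python3 -m pendant '[0,0,0,0,0,-0.5,0.9, 0,0,0,0,0,-0.5,0.9, 0,0,0,0,0,0,0.9, 0,0,0,0,0,0,0.9, 0,0,0,0,0,0,0.9, 0,0,0,0,0,0,0.9]';python3 -c "
from h import *
o=get_obs();print(o['moment'])"
```

```text
time: 48.45
tool_pos: [423.3, -172.6, 29.7]
tcp_rot: [-3.14, -0.003, 2.886]
contact_force: [-12.5, -8.9, 7.2]
grip_width: 12.5
finger_force: 30.9
[-1.39699814  1.88784006 -0.72302161]
```

The moment rose to 0.72 N m, so the knob is at its stop. I'll release, rise, and check.

```bash
python3 -m pendant '[0,0,0,0,0,0,0.3, 0,0,0,0,0,0,0.3, 0,0,0,0,0,0,0.3, 0,0,-0.6,0,0,0,0.2, 0,0,-0.9,0,0,0,0.2, 0,0,-0.9,0,0,0,0, -0.4,0,-0.9,0,0,0,0, -0.8,0,-0.9,0,0,0.7,0, -0.8,0,0,0,0,0,0, 0,0,0,0,0,0,0, 0,0,0,0,0,0,0]' && python3 look.py w15.png knob_grip hood_tab && python3 - <<'E'
import cv2
im=cv2.imread('pics/w15.png'); cv2.imwrite('pics/w15c.png',cv2.resize(im[60:280,140:460],None,fx=2.4,fy=2.4,interpolation=2))
E
```

```text
time: 49.55
tool_pos: [482.9, -187.4, 154.6]
tcp_rot: [3.141, -0.001, 2.838]
contact_force: [-1.0, -0.7, -0.0]
grip_width: 46.0
finger_force: 0.0
knob_grip [(0.55, [320.0, 156.0], [424.0, -172.0])]
hood_tab [(0.77, [143.0, 159.0], [384.0, -307.0])]
[ 482.3 -187.2  154.4] [ 3.141e+00 -2.000e-03  2.838e+00] [ 420. -168.  312.] 49.6
```

View pics/w15c.png

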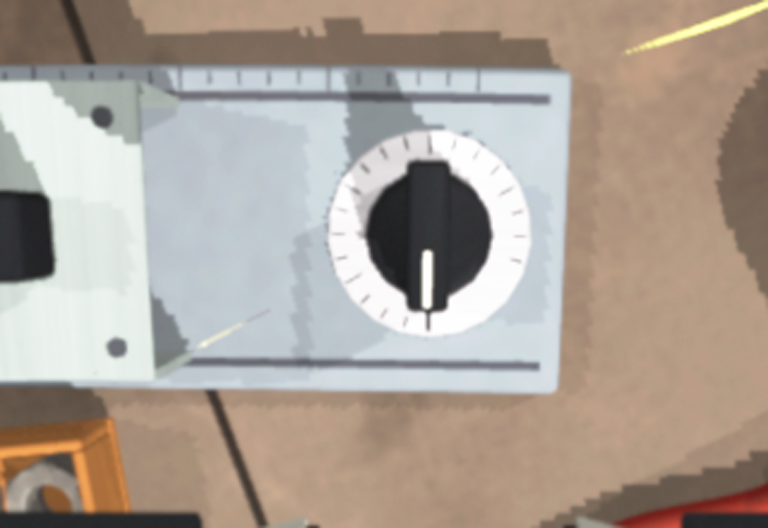

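The pointer at (428,280) lies on the zero tick (428,320), so the knob is reset. Next I'll grip the tab again and shut the hood.

```bash
python3 go.py 389.3 -283.2 62 2.835
```

```text
wz 0.04 shift [ 1.99 -3.98  3.08] q [-0.52  0.4   1.65 -0.    1.09 -1.79]
```

```bash
python3 -m pendant '[0.4,-0.8,0,0,0,0,0, 0.4,-0.8,0,0,0,0,0, 0.4,-0.8,0,0,0,0,0, 0.4,-0.8,0,0,0,0,0, 0.39,-0.78,0,0,0,0,0, 0,0,0.8,0,0,0,0, 0,0,0.8,0,0,0,0, 0,0,0.7,0,0,0,0, 0,0,0.5,0,0,0,0, 0,0,0.28,0,0,0,0, 0,0,0,0,0,0,0, 0,0,0,0,0,0,0]' && python3 -m pendant '[0,0,0,0,0,0,0.9, 0,0,0,0,0,0,0.9, 0,0,0,0,0,0,0.9, 0,0,0,0,0,0,0.9, 0,0,0,0,0,0,0.9, 0,0,0,0,0,0,0.9]' && python3 -m pendant '[0,0.45,0,0,0,0,0.9, 0,0.45,0,0,0,0,0.9, 0,0.45,0,0,0,0,0.9, 0,0.45,0,0,0,0,0.9, 0,0.45,0,0,0,0,0.9, 0,0.45,0,0,0,0,0.9, 0,0.45,0,0,0,0,0.9, 0,0.45,0,0,0,0,0.9, 0,0.25,0,0,0,0,0.9, 0,0,0,0,0,0,0.9, 0,0,0,0,0,0,0.9, 0,0,0,0,0,0,0.9]'
```

```text
time: 50.9
tool_pos: [390.5, -284.0, 63.1]
tcp_rot: [-3.141, 0.0, 2.837]
contact_force: [0.0, 0.1, -0.2]
grip_width: 45.8
finger_force: 0.0
time: 51.5
tool_pos: [390.8, -283.3, 63.0]
tcp_rot: [3.141, 0.0, 2.837]
contact_force: [2.2, 5.2, 5.3]
grip_width: 19.8
finger_force: 30.0
time: 52.7
tool_pos: [426.7, -174.0, 63.0]
tcp_rot: [-3.14, 0.004, 2.838]
contact_force: [4.6, -3.9, 1.3]
grip_width: 19.6
finger_force: 30.0
```

The hood went back 115 mm. I'll release, rise clear and do a last check.

```bash
python3 -m pendant '[0,0.07,0,0,0,0,0.9, 0,0,0,0,0,0,0.9, 0,0,0,0,0,0,0, 0,0,0,0,0,0,0, 0,0,0,0,0,0,0, 0,0,0,0,0,0,0, 0,0,-0.6,0,0,0,0, 0,0,-0.9,0,0,0,0, 0,0,-0.9,0,0,0,0, -0.8,0,-0.9,0,0,0,0, -0.8,0.3,-0.5,0,0,0,0, 0,0,0,0,0,0,0]' && python3 look.py w16.png hood_tab && python3 - <<'E'
from h import *
m=camera_model("wrist")
for r in search_frame("wrist","hood_tab")[:1]: print(r["location"],atz(m,r["location"],57))
m,im=snap("scene","s2.png")
for t in("tube_piece","nut_large_1","nut_small_1"): print(t,[(round(r["score"],2),atz(m,r["location"],20).round()[:2].tolist()) for r in search_frame("scene",t)])
cv2.imwrite('pics/s2c.png',cv2.resize(im[200:380,220:440,::-1],None,fx=3,fy=3,interpolation=2))
E
```

```text
time: 53.9
tool_pos: [477.3, -177.9, 178.8]
tcp_rot: [-3.141, 0.006, 2.839]
contact_force: [-0.1, -0.0, 0.1]
grip_width: 45.8
finger_force: 0.0
hood_tab [(0.77, [306.0, 172.0], [429.0, -179.0]), (0.47, [622.0, 255.0], [588.0, 82.0])]
[ 475.1 -177.2  177.1] [-3.141e+00  1.000e-03  2.839e+00] [ 413. -158.  335.] 53.95
[307.6, 164.1] [ 417.33907825 -171.61922832   57.        ]
tube_piece [(0.68, [519.0, -432.0]), (0.67, [429.0, -156.0])]
nut_large_1 [(0.59, [459.0, -379.0]), (0.57, [469.0, -342.0])]
nut_small_1 [(0.63, [446.0, -455.0]), (0.58, [452.0, -417.0])]
```

View pics/s2c.png

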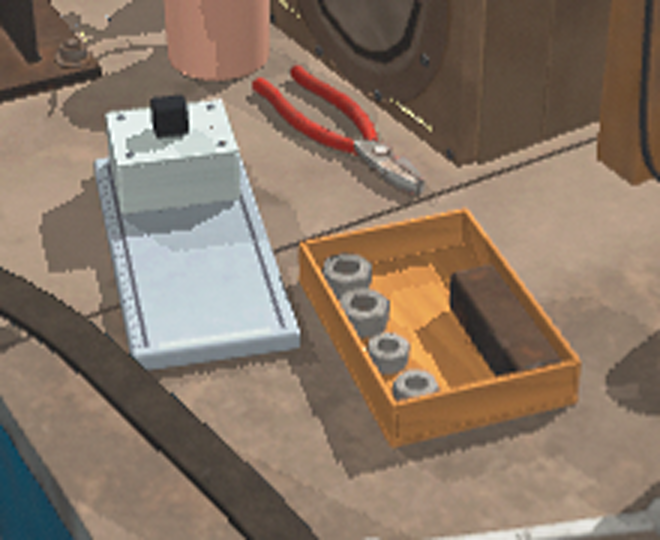

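The hood is shut at (170,150), and all four nuts and the tube lie in the tray. The tube was knocked towards the far side of the tray, but it's still inside. I'll hand it in.

```bash
python3 -c "
from plant import *
print(close_job())"
```

```text
the job is handed in; nothing more can be done
None
```

I handed the job in at about 54 s: all four nuts and the tube offcut are in the tray, the knob is at its zero stop, and the hood is shut; no verdict came back.

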